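# Release the swing bolt of a hold-down jig

## Task

Release the blue hold-down bar of the jig: loosen the brass wing nut, turning it only until its flange just comes clear over the raised steel lip of the slotted lug (feel for that point, and do not run the nut more than about 1.5 mm past it), then swing the eyebolt out of the slot towards the front and leave it lying down. Swing it gently, never levering the nut hard against the lip, and leave the things around it where they are.

Things in the scene. Friction and masses are not known exactly. Their poses are not given: they have to be found in the camera images.
- jig: The hold-down jig, fixed to the worktop: plywood base 200 x 110 x 18 mm, blue clamp bar over a clamped wood block, rear post 92 mm high. Origin on the worktop straight below the eyebolt's hinge; the base reaches 40 mm in front of it and 160 mm behind. Axes: z up, x from the bar's free front end back along the bar, y along the hinge pin.
- bolt_hinge (a point): Centre of the eyebolt's hinge pin, in a small dark clevis, 32 mm above the worktop. Axes as the jig's; the eyebolt stands straight up from here and swings out to the front (towards -x) about y.
- lug (a point): The slotted lug: the forked front end of the bar, this point on its top face, 55 mm above the hinge. Axes as the jig's. Bar 32 mm wide, 12 thick; the lug reaches 18 mm in front, slot open to -x. On its tips, 11.5 to 14.3 mm in front, both sides of the slot, a bright steel lip stands 2 to 11 mm above this face: its height varies and is not measured.
- nut_grip (a point): Middle of the brass wing nut's wings, on the bolt's axis, 37 mm above the flange's underside (nut tight: 92 mm from the hinge). The wings are a flat-sided plate 48 mm long, 10 thick, 26 high: grip across the thickness. Axes turn with the nut: z along the bolt, away from the hinge; y along the wings; x across them. Flange 22 mm diameter, 6 thick; hub 17.
- wing_nut (a joint): Turn of the nut, rad: 0 = tight on the bar, wings along the hinge pin; grows as it is loosened, counterclockwise from above; stops at 6.5. It rises 16 mm a turn (2.55 mm a rad). It starts at 0 to 0.5; friction about 0.15 N m; stays where left.
- eyebolt (a joint): Angle of the eyebolt, rad: 0 = upright in the slot, 1.45 = lying to the front. Flange below the lip's top: only about 0.02 play. It must be 1.5 to 2 mm above the lip's top to pass right over, as it dips in swinging; with less, the bolt jams on the lip before 0.25. Free, it moves at under 2 N on the nut, and falls to its stop by itself from about 0.4 on.

How it is judged (in metres and radians):
On the way:
1. the wing nut is loosened, at least 1 rad from tight, with the bolt still in the slot (value of joint wing_nut above 1 rad and value of joint eyebolt below 0.3 rad), for 0.1 s.
At the end, for the whole second after the job is handed in: The eyebolt is out of the slot and lies to the front, more than 1.1 rad from upright, at rest (value of joint eyebolt above 1.1 rad and velocity of joint eyebolt below 0.1 rad/s); the robot touches nothing.
It fails at once if the nut is forced against the lip with more than 25 N on either side of the slot (contact force between wing_nut and lip_c0 above 25 N or contact force between wing_nut and lip_c1 above 25 N).
It fails at once if the nut is run up more than 3.7 mm above the lip's top (about 2 mm past the point where it passes over) with the bolt still in the slot (z of lip_c0 in the frame of nut_grip below -0.04745 m and value of joint eyebolt below 0.05 rad).
It fails at once if a thing standing around is moved more than 20 mm (distance of any of tape, sander, screws, wax, block from where it was at the start of the episode above 0.02 m).
It also fails if it takes over 72 s, if anything falls off the work surface, if the arm or the gripper's body presses on something with over 40 N, if the wrist force passes 120 N, or if a joint passes its speed limit or range.

## Robot

A 7-joint arm with a two-finger parallel gripper is mounted at the origin on a cart in front of the work surface, level with it; the furniture and walls round the work are solid. World frame = base frame: x ahead of the robot, y to its left, z up, the work surface at z = 0. Lengths are in m, angles in degrees, forces in N, time in s.
With the tool pointing down it reaches from about 0.425 to 0.925 m from the base axis. Payload 6.8 kg.
Tool frame: the origin (TCP) lies midway between the tips of the shut fingers; the grasp point (between the pads) lies 19 mm behind it; z points along the fingers, y is the line along which they close (so a half turn about z gives the same grasp; the last joint's range is limited). The gripper opens to 88 mm and grips with 3 to 60 N. Pads are 20 mm wide; open, the fingers measure 115 mm over their backs; the gripper's body (75 mm by 178 mm) begins 61 mm behind the grasp point.
Start: joints at [70.01, 27.33, 1.283, 89.118, -0.659, 63.558, -4.761], TCP at [0.161, -0.656, 0.223] pointing down, gripper open.
Joint ranges: [-169.35, 169.35], [-19.33, 120.38], [-80.79, 83.38], [13.8, 139.57], [-78.32, 258.32], [9.67, 109.79], [-169.56, 169.56]. Speed limits (degrees/s): [136.94, 136.94, 180, 180, 180, 180, 180].

## Interface

Orientations are given as a 3x3 rotation matrix whose columns are the frame's x, y, z axes.
In Python, from rig import monitor, read_camera, job gives the robot as it stands.
- The arm moves only by the tool send_rows, never from a script. Its argument "targets" is a list of rows, each an object with "jaw": the opening, from 0 (shut) to 1 (fully open); "travel": the shift along the tool's x, y, z in cm, a list of three; "dr": the turn, a rotation vector about the tool's x, y, z in degrees, a list of three. A call has exactly 10 rows; each row is the pose to reach, as a shift and turn from the pose commanded when the call began, along the tool's axes at that moment; what a row does not reach only later rows make up. A row lasts 1/10 s, in which the tool goes at most 50 mm and 8.59 degrees, less where a joint would pass 70% of its speed; a pose out of reach is approached as far as the arm can. A call with a gripper value outside its range is refused whole. The fingers move at their own pace and stop on an object; "force" is the grip in N (left out, the last holds). Time passes only in rows, so rows that repeat a pose let the fingers close, or fill a call up. It gives the time, the measured TCP pose, the force, the opening and the grip force at its end, in the units of the state.
- monitor.observe(): the state, without advancing time (a new reading comes with each control period).
- read_camera(name): name is "scene" or "top" or "wrist"; returns a dict with "pixels" (400x640x3 uint8, blue, green, red), "depth" (400x640 float32, m along the optical axis (not along the pixel's ray), 0 where there is no reading), "mtx" (3x3 intrinsics, pixels), "extrinsics" (4x4, takes a point from camera to world coordinates). Camera axes: x right, y up, looking along -z (the intrinsics and any distortion apply to the point x, -y, -z); pixel columns grow to the right and rows downward; lengths in m; the calibration is good to about 2 mm. A picture is of the moment at which its call begins.
- job.job_done(): hands the job in; it is judged then, once.
The state is a dict: "time_s": time; "joints": joint angles; "qd": joint speeds; "effort": joint torques, N m; "eef_pos": TCP position; "orientation": TCP orientation; "ft_force": force on the tool from outside, world axes, zero at the start; "torque": the same for the moment, N m; "width": finger opening in m; "grip_force": force on a finger pad.
Only numpy, scipy, OpenCV 4.12 (cv2) and the standard library are available. Lean on these libraries where they do the work, as an engineer would, in place of code of your own. Each camera call takes 0.05 s, during which the arm holds its last target. There are 200 camera calls.

## Working session

There is one attempt and no reset: what is moved stays moved. The work goes in short steps, Python scripts to look and compute and a tool call to move; the robot and the scene stay as the last step left them, time stands still between calls to the robot, and variables do not carry over. Pictures are saved under pics/ and viewed, at most 10 in all, crops included, and the job is handed in when it is done.

Besides the shell and the picture viewer there is one more tool, called after "Call:" by a JSON object that holds its "api" and its "payload". send_rows: Moves the arm, as the interface text tells. Its arguments: {"type":"object","properties":{"targets":{"type":"array"},"force":{"type":"number"}},"required":["targets"]}

```bash
mkdir -p pics; ls
python3 - <<'E'
from rig import monitor, read_camera
import cv2,pickle,numpy as np
print(monitor.observe())
d={}
for n in ["scene","top"]:
    c=read_camera(n); d[n]=c; cv2.imwrite(f"pics/{n}0.png",c["pixels"]); print(n,c["mtx"].round(1).tolist(),c["extrinsics"].round(3).tolist(),c.keys())
pickle.dump(d,open("d0.pkl","wb"))
E
```

```text
pics
{'time_s': 0.0, 'joints': array([70.00875195, 27.37420009,  1.28051826, 89.17511196, -0.65756974,
       63.55867749, -4.76101828]), 'qd': array([ 0.01287218, -0.06225703, -0.06584137, -0.04111023,  0.02002572,
       -0.07708421,  0.05479586]), 'effort': array([ 9.45238244e-04, -5.82850313e+01,  1.53475139e+00, -2.72602022e+01,
       -5.43387083e-02,  1.69476215e-02,  1.45586673e-04]), 'eef_pos': array([ 0.16081831, -0.65496524,  0.22172417]), 'orientation': array([[ 9.71137513e-01,  2.38519620e-01, -5.67005479e-04],
       [ 2.38520244e-01, -9.71136102e-01,  1.66240983e-03],
       [-1.54122131e-04, -1.74967083e-03, -9.99998457e-01]]), 'ft_force': array([-0.0710339 ,  0.61448027, -0.26467846]), 'torque': array([-0.036324  ,  0.00062177,  0.03678826]), 'grip_force': 0.0, 'width': 0.08785978122458428}
scene [[466.9, 0.0, 315.2], [0.0, 466.9, 197.6], [0.0, 0.0, 1.0]] [[-0.677, 0.468, -0.568, 0.063], [-0.736, -0.415, 0.535, 0.134], [0.015, 0.78, 0.626, 0.611], [0.0, 0.0, 0.0, 1.0]] dict_keys(['pixels', 'depth', 'mtx', 'extrinsics'])
top [[386.4, 0.0, 312.2], [0.0, 386.4, 194.1], [0.0, 0.0, 1.0]] [[-0.012, 0.981, -0.192, 0.377], [-0.999, -0.018, -0.029, -0.336], [-0.031, 0.192, 0.981, 0.954], [0.0, 0.0, 0.0, 1.0]] dict_keys(['pixels', 'depth', 'mtx', 'extrinsics'])
```

View pics/scene0.png

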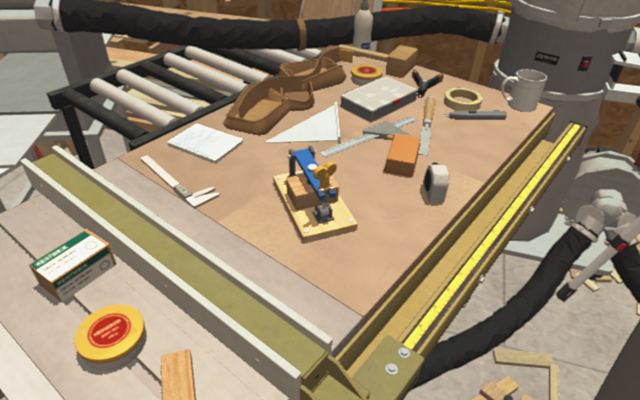

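View pics/top0.png

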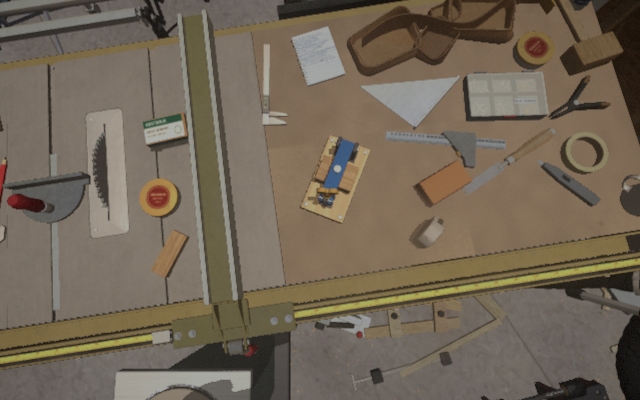

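The jig sits at scene pixel (315,195) and top pixel (336,180). The brass wing nut is at scene (323,173), the open worktop is towards the front, and the clevis is at scene (323,212).

```bash
cat > h.py <<'E'
import numpy as np, cv2
def pts(c):
    "world points of every pixel from depth"
    d=c["depth"];h,w=d.shape;K=c["mtx"];v,u=np.mgrid[:h,:w]
    P=np.stack([(u-K[0,2])/K[0,0]*d,-(v-K[1,2])/K[1,1]*d,-d,np.ones_like(d)],-1)
    return (P@c["extrinsics"].T)[...,:3]
def ray(c,u,v):
    K=c["mtx"];E=c["extrinsics"]
    return E[:3,3],E[:3,:3]@np.array([(u-K[0,2])/K[0,0],-(v-K[1,2])/K[1,1],-1.])
def onplane(c,u,v,z):
    o,r=ray(c,u,v);return o+r*(z-o[2])/r[2]
def meet(a,b):
    (o1,r1),(o2,r2)=a,b
    s=np.linalg.lstsq(np.c_[r1,-r2],o2-o1,rcond=None)[0]
    p,q=o1+r1*s[0],o2+r2*s[1];return (p+q)/2,np.linalg.norm(p-q)
E
python3 - <<'E'
import pickle,numpy as np,cv2
from h import *
d=pickle.load(open("d0.pkl","rb"))
roi={"scene":(slice(140,245),slice(265,365)),"top":(slice(130,230),slice(295,375))}
cen={}
for n,c in d.items():
    P=pts(c)[roi[n]];hsv=cv2.cvtColor(c["pixels"],cv2.COLOR_BGR2HSV)[roi[n]]
    z=P[...,2]
    ok=c["depth"][roi[n]]>0
    base=ok&(abs(z-.018)<.005)
    m=cv2.morphologyEx(base.astype(np.uint8),cv2.MORPH_OPEN,np.ones((3,3)))
    q=P[m>0][:,:2].astype(np.float32)*1000
    print(n,"base rect",cv2.minAreaRect(q), cv2.boxPoints(cv2.minAreaRect(q)).round().tolist())
    blue=(hsv[...,0]>100)&(hsv[...,0]<125)&(hsv[...,1]>130)&ok
    print("blue",blue.sum(),P[blue].mean(0).round(4),P[blue].min(0).round(3),P[blue].max(0).round(3))
    br=(hsv[...,0]>12)&(hsv[...,0]<28)&(hsv[...,1]>120)&ok&(z>.095)
    print("brass",br.sum(),P[br].mean(0).round(4),P[br].min(0).round(3),P[br].max(0).round(3))
    hi=ok&(z>.08); print("hi",hi.sum(),P[hi].min(0).round(3),P[hi].max(0).round(3))
    r=roi[n];im=cv2.resize(c["pixels"][r],None,fx=4,fy=4,interpolation=cv2.INTER_CUBIC);cv2.imwrite(f"pics/{n}_c.png",im); cen[n]=im
a,b=cen["scene"],cen["top"];h=max(a.shape[0],b.shape[0])
cv2.imwrite("pics/both.png",np.hstack([cv2.copyMakeBorder(x,0,h-x.shape[0],0,0,0) for x in(a,b)]))
E
```

```text
scene base rect ((641.007568359375, -404.0743408203125), (168.74771118164062, 332.6849670410156), 47.126678466796875) [[462.0, -353.0], [706.0, -579.0], [820.0, -455.0], [577.0, -229.0]]
blue 443 [ 0.613  -0.3654  0.0877] [ 0.524 -0.408  0.077] [ 0.677 -0.323  0.091]
brass 354 [ 0.5432 -0.3409  0.1242] [ 0.536 -0.365  0.095] [ 0.553 -0.319  0.141]
hi 1186 [ 0.524 -0.42   0.08 ] [ 0.684 -0.319  0.141]
top base rect ((600.7477416992188, -367.7041015625), (110.10768127441406, 200.23626708984375), 67.62567901611328) [[487.0, -381.0], [672.0, -457.0], [714.0, -355.0], [529.0, -279.0]]
blue 186 [ 0.624  -0.3759  0.0867] [ 0.535 -0.408  0.082] [ 0.675 -0.341  0.091]
brass 133 [ 0.5433 -0.3444  0.1306] [ 0.536 -0.368  0.095] [ 0.551 -0.323  0.141]
hi 1031 [ 0.523 -0.422  0.08 ] [ 0.682 -0.323  0.141]
```

View pics/both.png

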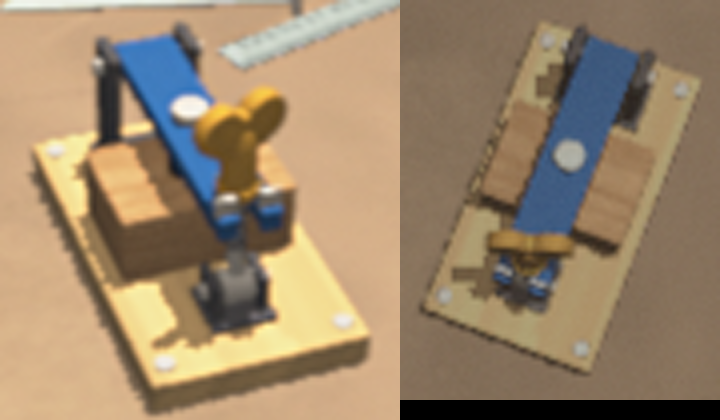

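The crops show the bar pointing down-left, the wings roughly along the hinge pin, and the two bright lips in front of the nut. Next I fit the wing direction and work out the approach.

Run:
```python
import pickle,numpy as np,cv2
from h import *
from rig import monitor
d=pickle.load(open("d0.pkl","rb"))
for n,c in d.items():
    P=pts(c);hsv=cv2.cvtColor(c["pixels"],cv2.COLOR_BGR2HSV)
    br=(hsv[...,0]>12)&(hsv[...,0]<28)&(hsv[...,1]>120)&(P[...,2]>.116)&(np.hypot(P[...,0]-.544,P[...,1]+.344)<.04)
    q=P[br]; r=cv2.minAreaRect((q[:,:2]*1000).astype(np.float32)); 
    mu=q[:,:2].mean(0);w,v=np.linalg.eigh(np.cov((q[:,:2]-mu).T));a=np.degrees(np.arctan2(v[1,1],v[0,1]))
    print(n,br.sum(),"rect",r,"pca ang",a,mu, "zmax",q[:,2].max())
s=monitor.observe();R=s["orientation"]
print("shift cm",(R.T@(np.array([.544,-.345,.23])-s["eef_pos"])*100).round(1))
```

```text
scene 264 rect ((544.9927368164062, -342.4334716796875), (46.100120544433594, 13.237542152404785), 84.68484497070312) pca ang 82.83696485275767 [ 0.54377503 -0.34119179] zmax 0.14144923331400672
top 117 rect ((542.9430541992188, -344.96258544921875), (45.99034881591797, 13.076393127441406), 84.30338287353516) pca ang 84.4997909876094 [ 0.54403249 -0.34447492] zmax 0.14134972872065754
shift cm [ 44.6 -21.   -0.8]
```

Call:
{"api": "send_rows", "payload": {"targets": [{"jaw": 1, "travel": [4, -1.9, -0.1], "dr": [0, 0, 8]}, {"jaw": 1, "travel": [8, -3.8, -0.2], "dr": [0, 0, 16]}, {"jaw": 1, "travel": [12, -5.6, -0.3], "dr": [0, 0, 24]}, {"jaw": 1, "travel": [16, -7.5, -0.4], "dr": [0, 0, 32]}, {"jaw": 1, "travel": [20, -9.4, -0.5], "dr": [0, 0, 40]}, {"jaw": 1, "travel": [24, -11.3, -0.6], "dr": [0, 0, 48]}, {"jaw": 1, "travel": [28, -13.2, -0.7], "dr": [0, 0, 56]}, {"jaw": 1, "travel": [32, -15, -0.8], "dr": [0, 0, 64]}, {"jaw": 1, "travel": [36, -17, -0.8], "dr": [0, 0, 72]}, {"jaw": 1, "travel": [40, -18.8, -0.8], "dr": [0, 0, 80]}]}}

```text
time_s: 1.1
eef_pos: [0.5056, -0.376, 0.2304]
orientation: [[0.398, -0.917, -0.0], [-0.917, -0.398, 0.0], [-0.001, 0.0, -1.0]]
ft_force: [0.2, -1.2, 0.2]
width: 0.0878
grip_force: 0.0
```

Run:
```python
from rig import monitor
import numpy as np
s=monitor.observe();R=s["orientation"];print(s["joints"].round(1),s["eef_pos"].round(3),R.round(3).tolist())
print("shift",(R.T@(np.array([.544,-.345,.23])-s["eef_pos"])*100).round(2), "tool y ang",np.degrees(np.arctan2(R[1,1],R[0,1])))
```

```text
[  23.8   22.8    9.5   95.6   -4.2   61.9 -121.9] [ 0.506 -0.376  0.23 ] [[0.398, -0.917, -0.0], [-0.917, -0.398, 0.0], [-0.001, 0.0, -1.0]]
shift [-1.31 -4.75  0.04] tool y ang -156.5278868722721
```

Call:
{"api": "send_rows", "payload": {"targets": [{"jaw": 1, "travel": [-0.5, -1.2, 0], "dr": [0, 0, 7]}, {"jaw": 1, "travel": [-0.9, -2.4, 0], "dr": [0, 0, 14]}, {"jaw": 1, "travel": [-1.2, -3.6, 0], "dr": [0, 0, 21]}, {"jaw": 1, "travel": [-1.3, -4.7, 0], "dr": [0, 0, 29]}, {"jaw": 1, "travel": [-1.3, -4.7, 0], "dr": [0, 0, 29]}, {"jaw": 1, "travel": [-1.3, -4.7, 0], "dr": [0, 0, 29]}, {"jaw": 1, "travel": [-1.3, -4.7, 0], "dr": [0, 0, 29]}, {"jaw": 1, "travel": [-1.3, -4.7, 0], "dr": [0, 0, 29]}, {"jaw": 1, "travel": [-1.3, -4.7, 0], "dr": [0, 0, 29]}, {"jaw": 1, "travel": [-1.3, -4.7, 0], "dr": [0, 0, 29]}]}}

```text
time_s: 2.1
eef_pos: [0.5421, -0.3471, 0.2308]
orientation: [[-0.091, -0.996, 0.0], [-0.996, 0.091, -0.0], [0.0, -0.0, -1.0]]
ft_force: [0.6, -0.1, 0.8]
width: 0.0875
grip_force: 0.0
```

Run:
```python
from rig import monitor,read_camera
import numpy as np,cv2,pickle
from h import *
c=read_camera("wrist");s=monitor.observe();R=s["orientation"];pickle.dump((c,s),open("w1.pkl","wb"))
print(s["joints"].round(1),s["eef_pos"].round(4),R.round(3).tolist(),"tool y",np.degrees(np.arctan2(R[1,1],R[0,1])),s["ft_force"].round(1))
print(c["extrinsics"].round(3).tolist(),c["mtx"].round(1).tolist())
cv2.imwrite("pics/w1.png",c["pixels"])
P=pts(c);hsv=cv2.cvtColor(c["pixels"],cv2.COLOR_BGR2HSV)
br=(hsv[...,0]>12)&(hsv[...,0]<28)&(hsv[...,1]>120)&(P[...,2]>.116)&(np.hypot(P[...,0]-.544,P[...,1]+.344)<.04)
q=P[br];print(br.sum(),cv2.minAreaRect((q[:,:2]*1000).astype(np.float32)),q[:,2].max())
```

```text
[  16.3   24.3   14.7   94.    -6.8   62.6 -152.3] [ 0.5422 -0.347   0.2308] [[-0.091, -0.996, 0.0], [-0.996, 0.091, -0.0], [0.0, -0.0, -1.0]] tool y 174.7954150337993 [ 0.1 -0.4  0.4]
[[-0.996, -0.089, -0.024, 0.534], [0.092, -0.96, -0.264, -0.419], [-0.0, -0.265, 0.964, 0.393], [0.0, 0.0, 0.0, 1.0]] [[330.3, 0.0, 320.6], [0.0, 330.3, 200.0], [0.0, 0.0, 1.0]]
2657 ((540.079345703125, -351.40399169921875), (59.363956451416016, 32.87841033935547), 49.02362823486328) 0.3414206381851199
```

View pics/w1.png

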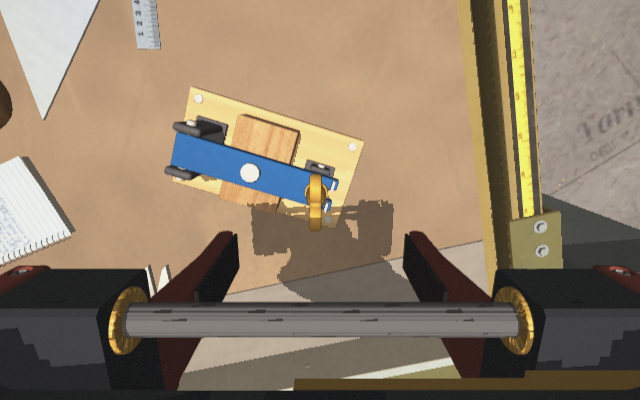

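The wrist view shows the wing plate almost edge-on, at pixels (316,172) to (316,230). It lies between the fingers and nearly parallel to the pads.

Run:
```python
import numpy as np,cv2,pickle
from h import *
c,s=pickle.load(open("w1.pkl","rb"))
P=pts(c);hsv=cv2.cvtColor(c["pixels"],cv2.COLOR_BGR2HSV)
m=np.zeros(P.shape[:2],bool);m[160:240,285:345]=1
br=(hsv[...,0]>12)&(hsv[...,0]<28)&(hsv[...,1]>120)&m&(P[...,2]>.112)
q=P[br];z=q[:,2];print("z pct",np.percentile(z,[1,50,90,99]).round(4))
for lo in(.118,.132):
  t=q[z>lo];r=cv2.minAreaRect((t[:,:2]*1000).astype(np.float32));print(lo,len(t),r)
print("mean top in tool frame",(s["orientation"].T@(q[z>.13].mean(0)-s["eef_pos"])).round(4))
v,u=np.nonzero(br);print("px",u.min(),u.max(),v.min(),v.max())
# known heights check: base top, bar top, lip
for n,(a,b) in {"base":(350,158),"bar":(280,178),"worktop":(420,200)}.items(): print(n,P[b-1:b+2,a-1:a+2].reshape(-1,3).mean(0).round(4))
# two-view check with top camera: wing centre
d=pickle.load(open("d0.pkl","rb"));ct=d["top"]
Pt=pts(ct);h2=cv2.cvtColor(ct["pixels"],cv2.COLOR_BGR2HSV)
b2=(h2[...,0]>12)&(h2[...,0]<28)&(h2[...,1]>120)&(Pt[...,2]>.125)&(np.hypot(Pt[...,0]-.544,Pt[...,1]+.344)<.04)
v2,u2=np.nonzero(b2);b1=br&(P[...,2]>.125);v1,u1=np.nonzero(b1)
print("meet",meet(ray(c,(u1.min()+u1.max())/2,(v1.min()+v1.max())/2),ray(ct,(u2.min()+u2.max())/2,(v2.min()+v2.max())/2)))
# lip: bright, low saturation near lug tips
ex=np.array([.925,-.38,0]);H=np.array([.545,-.345,0])
rel=P-H;jx=rel@ex;jy=rel@np.array([.38,.925,0])
for lo in range(-20,6,2):
  k=(jx>lo/1e3)&(jx<(lo+2)/1e3)&(abs(jy)<.017)&(P[...,2]>.07)&m
  if k.sum(): print(lo,k.sum(),"ymin/max",jy[k].min().round(3),jy[k].max().round(3),"z",np.percentile(P[...,2][k],[5,50,95]).round(4))
```

```text
z pct [0.1149 0.1368 0.1391 0.1401]
0.118 716 ((539.3883056640625, -369.655517578125), (98.84603881835938, 14.610307693481445), 76.33328247070312)
0.132 644 ((542.622314453125, -370.8482666015625), (97.97291564941406, 9.766165733337402), 83.92547607421875)
mean top in tool frame [ 0.0002 -0.003   0.0933]
px 306 325 174 230
base [ 0.5055 -0.363   0.0189]
bar [ 0.5778 -0.3605  0.0875]
worktop [ 4.217e-01 -3.004e-01  4.000e-04]
meet (array([ 0.54565541, -0.34562127,  0.12984886]), np.float64(0.0007750476851651088))
-18 35 ymin/max -0.016 0.015 z [0.0807 0.0865 0.0876]
-16 36 ymin/max -0.016 0.015 z [0.0809 0.087  0.0887]
-14 57 ymin/max -0.016 0.015 z [0.0798 0.0961 0.0971]
-12 74 ymin/max -0.016 0.016 z [0.0836 0.0914 0.0969]
-10 46 ymin/max -0.016 0.017 z [0.084  0.0877 0.1367]
-8 70 ymin/max -0.016 0.016 z [0.0861 0.1046 0.1393]
-6 105 ymin/max -0.016 0.017 z [0.0868 0.1224 0.1393]
-4 104 ymin/max -0.016 0.017 z [0.0863 0.1344 0.1394]
-2 96 ymin/max -0.016 0.017 z [0.0865 0.1371 0.1394]
0 100 ymin/max -0.017 0.016 z [0.1332 0.1376 0.1392]
2 81 ymin/max -0.017 0.011 z [0.1323 0.1368 0.1397]
4 67 ymin/max -0.017 0.015 z [0.0872 0.1376 0.1397]
```

Lip top is about z = 0.0965 and the lug face 0.0872, so the lip is about 9.3 mm high. I expect the flange to reach the lip's top at about 3.65 rad and to clear it fully at about 4.3 rad. The nut is now at about 0.29 rad. Descending to grip.

Call:
{"api": "send_rows", "payload": {"targets": [{"jaw": 1, "travel": [-0.18, -0.27, 2], "dr": [0, 0, 0.5]}, {"jaw": 1, "travel": [-0.18, -0.27, 4], "dr": [0, 0, 0.5]}, {"jaw": 1, "travel": [-0.18, -0.27, 6], "dr": [0, 0, 0.5]}, {"jaw": 0.8, "travel": [-0.18, -0.27, 8], "dr": [0, 0, 0.5]}, {"jaw": 0.6, "travel": [-0.18, -0.27, 9.5], "dr": [0, 0, 0.5]}, {"jaw": 0.4, "travel": [-0.18, -0.27, 10.8], "dr": [0, 0, 0.5]}, {"jaw": 0.3, "travel": [-0.18, -0.27, 11.5], "dr": [0, 0, 0.5]}, {"jaw": 0.3, "travel": [-0.18, -0.27, 11.6], "dr": [0, 0, 0.5]}, {"jaw": 0.3, "travel": [-0.18, -0.27, 11.6], "dr": [0, 0, 0.5]}, {"jaw": 0.3, "travel": [-0.18, -0.27, 11.6], "dr": [0, 0, 0.5]}], "force": 8}}

```text
time_s: 3.15
eef_pos: [0.5458, -0.3455, 0.1156]
orientation: [[-0.099, -0.995, 0.001], [-0.995, 0.099, -0.001], [0.001, -0.001, -1.0]]
ft_force: [0.4, -0.4, 0.0]
width: 0.0352
grip_force: 0.0
```

Run:
```python
from rig import monitor,read_camera
import numpy as np,cv2
from h import *
c=read_camera("wrist");s=monitor.observe();R=s["orientation"]
print(s["eef_pos"].round(4),s["width"],s["ft_force"].round(1))
cv2.imwrite("pics/w2.png",c["pixels"])
P=pts(c);hsv=cv2.cvtColor(c["pixels"],cv2.COLOR_BGR2HSV)
br=(hsv[...,0]>12)&(hsv[...,0]<28)&(hsv[...,1]>120)&(P[...,2]>.13)&(P[...,2]<.143)&(np.hypot(P[...,0]-.545,P[...,1]+.3455)<.032)
t=(P[br]-s["eef_pos"])@R
r=cv2.minAreaRect((t[:,:2]*1000).astype(np.float32));print(br.sum(),r,(t[:,2].min()*1000).round(1))
```

```text
[ 0.5457 -0.3455  0.1155] 0.03136861336846417 [0.3 0.1 0.9]
1704 ((3.6894989013671875, 0.20959186553955078), (9.780349731445312, 40.05748748779297), 89.8464126586914) -25.1
```

View pics/w2.png

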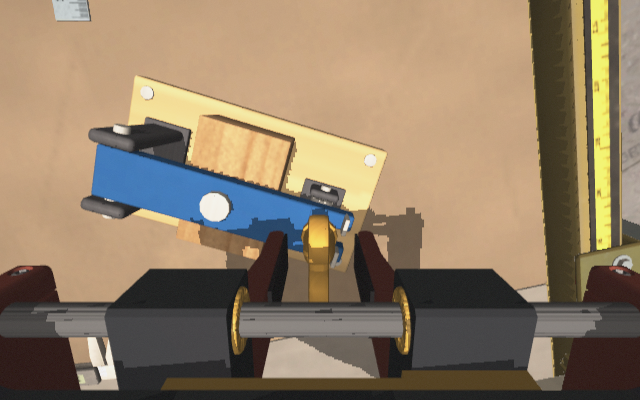

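The picture shows the wing plate at (320,255), centred between the pads to 0.2 mm and parallel to them, so I close on it.

Call:
{"api": "send_rows", "payload": {"targets": [{"jaw": 0, "travel": [0, 0, 0], "dr": [0, 0, 0]}, {"jaw": 0, "travel": [0, 0, 0], "dr": [0, 0, 0]}, {"jaw": 0, "travel": [0, 0, 0], "dr": [0, 0, 0]}, {"jaw": 0, "travel": [0, 0, 0], "dr": [0, 0, 0]}, {"jaw": 0, "travel": [0, 0, 0], "dr": [0, 0, 0]}, {"jaw": 0, "travel": [0, 0, -0.06], "dr": [0, 0, -13]}, {"jaw": 0, "travel": [0, 0, -0.09], "dr": [0, 0, -20]}, {"jaw": 0, "travel": [0, 0, -0.09], "dr": [0, 0, -20]}, {"jaw": 0, "travel": [0, 0, -0.09], "dr": [0, 0, -20]}, {"jaw": 0, "travel": [0, 0, -0.09], "dr": [0, 0, -20]}], "force": 25}}

```text
time_s: 4.2
eef_pos: [0.546, -0.3452, 0.1159]
orientation: [[0.246, -0.969, 0.001], [-0.969, -0.246, -0.0], [0.001, -0.001, -1.0]]
ft_force: [2.7, 0.4, 0.9]
width: 0.01
grip_force: 25.0
```

```bash
cat > st.py <<'E'
from rig import monitor
import numpy as np
s=monitor.observe();R=s["orientation"]
ex=np.array([.925,-.38,0]);ey=np.array([.38,.925,0]);H=np.array([.545,-.345,.032])
f=s["ft_force"];r=s["eef_pos"]-H
a=np.degrees(np.arctan2(R[1,1],R[0,1]))-180+22.4
print("t",round(s["time_s"],2),"tcp jig mm",(np.array([r@ex,r@ey,r[2]])*1000).round(2),"F jig",np.array([f@ex,f@ey,f[2]]).round(1),"T",s["torque"].round(2),"w",round(s["width"],4),"grip",s["grip_force"].round(1),"nut deg~",round(a%360,1),"rad",round(np.radians(a%360),3),"j",s["joints"].round(1)[[0,6]])
print("tool axes of jig -x:",(R.T@-ex).round(3),"of jig y:",(R.T@ey).round(3))
E
python3 st.py
```

```text
Traceback (most recent call last):
  File "st.py", line 7, in <module>
    print("t",round(s["time_s"],2),"tcp jig mm",(np.array([r@ex,r@ey,r[2]])*1000).round(2),"F jig",np.array([f@ex,f@ey,f[2]]).round(1),"T",s["torque"].round(2),"w",round(s["width"],4),"grip",s["grip_force"].round(1),"nut deg~",round(a%360,1),"rad",round(np.radians(a%360),3),"j",s["joints"].round(1)[[0,6]])
                                                                                                                                                                                               ^^^^^^^^^^^^^^^^^^^^^
AttributeError: 'float' object has no attribute 'round'
```

Call:
{"api": "send_rows", "payload": {"targets": [{"jaw": 0, "travel": [0, 0, -0.036], "dr": [0, 0, -8]}, {"jaw": 0, "travel": [0, 0, -0.071], "dr": [0, 0, -16]}, {"jaw": 0, "travel": [0, 0, -0.107], "dr": [0, 0, -24]}, {"jaw": 0, "travel": [0, 0, -0.142], "dr": [0, 0, -32]}, {"jaw": 0, "travel": [0, 0, -0.178], "dr": [0, 0, -40]}, {"jaw": 0, "travel": [0, 0, -0.214], "dr": [0, 0, -48]}, {"jaw": 0, "travel": [0, 0, -0.249], "dr": [0, 0, -56]}, {"jaw": 0, "travel": [0, 0, -0.285], "dr": [0, 0, -64]}, {"jaw": 0, "travel": [0, 0, -0.32], "dr": [0, 0, -72]}, {"jaw": 0, "travel": [0, 0, -0.356], "dr": [0, 0, -80]}]}}

```text
time_s: 5.2
eef_pos: [0.5466, -0.3444, 0.1195]
orientation: [[0.997, 0.08, 0.002], [0.08, -0.997, 0.0], [0.002, -0.0, -1.0]]
ft_force: [4.3, 2.1, -0.1]
width: 0.0099
grip_force: 25.0
```

```bash
sed -i 's/s\["grip_force"\].round(1)/s["grip_force"]/' st.py; python3 st.py
```

```text
t 5.2 tcp jig mm [ 1.25  1.11 87.45] F jig [ 3.2  3.6 -0.1] T [ 0.3  -1.35 -0.16] w 0.0099 grip 24.999403953552246 nut deg~ 117.0 rad 2.042 j [ 34.9 -64.8]
tool axes of jig -x: [-0.892 -0.453 -0.002] of jig y: [ 0.453 -0.892  0.001]
```

Call:
{"api": "send_rows", "payload": {"targets": [{"jaw": 0, "travel": [0.04, 0.02, -0.036], "dr": [0, 0, -8]}, {"jaw": 0, "travel": [0.04, 0.02, -0.071], "dr": [0, 0, -16]}, {"jaw": 0, "travel": [0.04, 0.02, -0.107], "dr": [0, 0, -24]}, {"jaw": 0, "travel": [0.04, 0.02, -0.142], "dr": [0, 0, -32]}, {"jaw": 0, "travel": [0.04, 0.02, -0.178], "dr": [0, 0, -40]}, {"jaw": 0, "travel": [0.04, 0.02, -0.214], "dr": [0, 0, -48]}, {"jaw": 0, "travel": [0.04, 0.02, -0.249], "dr": [0, 0, -56]}, {"jaw": 0, "travel": [0.04, 0.02, -0.285], "dr": [0, 0, -64]}, {"jaw": 0, "travel": [0.04, 0.02, -0.32], "dr": [0, 0, -72]}, {"jaw": 0, "travel": [0.04, 0.02, -0.356], "dr": [0, 0, -80]}]}}

```text
time_s: 6.2
eef_pos: [0.5467, -0.344, 0.123]
orientation: [[0.094, 0.996, 0.001], [0.996, -0.094, 0.001], [0.001, 0.001, -1.0]]
ft_force: [4.1, 3.4, 0.8]
width: 0.0098
grip_force: 25.0
```

```bash
python3 st.py
```

```text
t 6.2 tcp jig mm [ 1.17  1.6  90.97] F jig [2.5 4.8 0.8] T [ 0.63 -1.1  -0.2 ] w 0.0098 grip 25.004661083221436 nut deg~ 197.0 rad 3.438 j [48.1  5.4]
tool axes of jig -x: [ 0.291 -0.957 -0.001] of jig y: [0.957 0.291 0.002]
```

Call:
{"api": "send_rows", "payload": {"targets": [{"jaw": 0, "travel": [0, 0, -0.036], "dr": [0, 0, -8]}, {"jaw": 0, "travel": [0, 0, -0.071], "dr": [0, 0, -16]}, {"jaw": 0, "travel": [0, 0, -0.102], "dr": [0, 0, -23]}, {"jaw": 0, "travel": [0, 0, -0.102], "dr": [0, 0, -23]}, {"jaw": 0, "travel": [0, 0, -0.102], "dr": [0, 0, -23]}, {"jaw": 0, "travel": [0, 0, -0.102], "dr": [0, 0, -23]}, {"jaw": 0, "travel": [0, 0, -0.102], "dr": [0, 0, -23]}, {"jaw": 0, "travel": [0, 0, -0.102], "dr": [0, 0, -23]}, {"jaw": 0, "travel": [0, 0, -0.102], "dr": [0, 0, -23]}, {"jaw": 0, "travel": [0, 0, -0.102], "dr": [0, 0, -23]}]}}

```text
time_s: 7.2
eef_pos: [0.5465, -0.3441, 0.1239]
orientation: [[-0.295, 0.956, 0.001], [0.956, 0.295, 0.001], [0.0, 0.001, -1.0]]
ft_force: [4.3, 3.9, 1.9]
width: 0.0095
grip_force: 25.0
```

```bash
cat > swing.py <<'E'
import sys,numpy as np
from scipy.spatial.transform import Rotation as Q
from rig import monitor
s=monitor.observe();R=s["orientation"];ey=np.array([.38,.925,0]);H=np.array([.545,-.345,.032]);r=s["eef_pos"]-H
for th in map(float,sys.argv[1:]):
    w=-th*ey;print(th,(R.T@(Q.from_rotvec(w).apply(r)-r)*100).round(2).tolist(),np.degrees(R.T@w).round(1).tolist())
E
python3 st.py; python3 swing.py .01 .02 .03 .04 .05 .06 .07 .08 .1 .15
```

```text
t 7.2 tcp jig mm [ 1.06  1.38 91.93] F jig [2.5 5.2 1.9] T [ 0.82 -1.11  0.13] w 0.0095 grip 25.013191401958466 nut deg~ 219.5 rad 3.832 j [51.6 25.3]
tool axes of jig -x: [ 0.636 -0.772 -0.001] of jig y: [0.772 0.636 0.001]
0.01 [0.06, -0.07, -0.0] [-0.4, -0.4, -0.0]
0.02 [0.12, -0.14, -0.0] [-0.9, -0.7, -0.0]
0.03 [0.18, -0.21, 0.0] [-1.3, -1.1, -0.0]
0.04 [0.23, -0.28, 0.0] [-1.8, -1.5, -0.0]
0.05 [0.29, -0.35, 0.01] [-2.2, -1.8, -0.0]
0.06 [0.35, -0.43, 0.01] [-2.7, -2.2, -0.0]
0.07 [0.41, -0.5, 0.01] [-3.1, -2.6, -0.0]
0.08 [0.47, -0.57, 0.02] [-3.5, -2.9, -0.0]
0.1 [0.58, -0.71, 0.03] [-4.4, -3.6, -0.0]
0.15 [0.87, -1.06, 0.09] [-6.6, -5.5, -0.0]
```

Call:
{"api": "send_rows", "payload": {"targets": [{"jaw": 0, "travel": [0.06, -0.07, 0], "dr": [-0.4, -0.4, 0]}, {"jaw": 0, "travel": [0.12, -0.14, 0], "dr": [-0.9, -0.7, 0]}, {"jaw": 0, "travel": [0.18, -0.21, 0], "dr": [-1.3, -1.1, 0]}, {"jaw": 0, "travel": [0.23, -0.28, 0], "dr": [-1.8, -1.5, 0]}, {"jaw": 0, "travel": [0.29, -0.35, 0.01], "dr": [-2.2, -1.8, 0]}, {"jaw": 0, "travel": [0.29, -0.35, 0.01], "dr": [-2.2, -1.8, 0]}, {"jaw": 0, "travel": [0.29, -0.35, 0.01], "dr": [-2.2, -1.8, 0]}, {"jaw": 0, "travel": [0.29, -0.35, 0.01], "dr": [-2.2, -1.8, 0]}, {"jaw": 0, "travel": [0.29, -0.35, 0.01], "dr": [-2.2, -1.8, 0]}, {"jaw": 0, "travel": [0.29, -0.35, 0.01], "dr": [-2.2, -1.8, 0]}]}}

```text
time_s: 8.2
eef_pos: [0.5422, -0.3424, 0.1238]
orientation: [[-0.295, 0.954, 0.047], [0.955, 0.296, -0.018], [-0.031, 0.04, -0.999]]
ft_force: [3.6, 4.4, 2.2]
width: 0.01
grip_force: 25.0
```

```bash
python3 st.py
```

```text
t 8.2 tcp jig mm [-3.56  1.37 91.84] F jig [1.6 5.4 2.2] T [ 1.04 -1.14  0.13] w 0.01 grip 25.015153884887695 nut deg~ 219.6 rad 3.833 j [52.7 24.8]
tool axes of jig -x: [ 0.636 -0.77  -0.05 ] of jig y: [0.771 0.636 0.001]
```

It moved 4.6 mm with no rise in force, so the flange is above the lip. I continue the swing gently.

```bash
python3 swing.py .02 .04 .06 .08
```

```text
0.02 [0.12, -0.14, -0.0] [-0.9, -0.7, -0.0]
0.04 [0.23, -0.28, 0.0] [-1.8, -1.5, -0.0]
0.06 [0.35, -0.43, 0.01] [-2.7, -2.2, -0.0]
0.08 [0.47, -0.57, 0.02] [-3.5, -2.9, -0.0]
```

Call:
{"api": "send_rows", "payload": {"targets": [{"jaw": 0, "travel": [0.06, -0.07, 0], "dr": [-0.4, -0.4, 0]}, {"jaw": 0, "travel": [0.12, -0.14, 0], "dr": [-0.9, -0.7, 0]}, {"jaw": 0, "travel": [0.18, -0.21, 0], "dr": [-1.3, -1.1, 0]}, {"jaw": 0, "travel": [0.23, -0.28, 0], "dr": [-1.8, -1.5, 0]}, {"jaw": 0, "travel": [0.29, -0.35, 0.01], "dr": [-2.2, -1.8, 0]}, {"jaw": 0, "travel": [0.29, -0.35, 0.01], "dr": [-2.2, -1.8, 0]}, {"jaw": 0, "travel": [0.29, -0.35, 0.01], "dr": [-2.2, -1.8, 0]}, {"jaw": 0, "travel": [0.29, -0.35, 0.01], "dr": [-2.2, -1.8, 0]}, {"jaw": 0, "travel": [0.29, -0.35, 0.01], "dr": [-2.2, -1.8, 0]}, {"jaw": 0, "travel": [0.29, -0.35, 0.01], "dr": [-2.2, -1.8, 0]}]}}

```text
time_s: 9.2
eef_pos: [0.5379, -0.3407, 0.1235]
orientation: [[-0.293, 0.952, 0.093], [0.954, 0.297, -0.036], [-0.062, 0.078, -0.995]]
ft_force: [3.7, 3.6, 2.3]
width: 0.0101
grip_force: 25.0
```

```bash
python3 st.py
```

```text
t 9.2 tcp jig mm [-8.17  1.33 91.46] F jig [2.1 4.8 2.3] T [ 1.05 -1.09  0.28] w 0.0101 grip 25.01524329185486 nut deg~ 219.7 rad 3.835 j [53.7 24.3]
tool axes of jig -x: [ 0.633 -0.767 -0.1  ] of jig y: [0.771 0.636 0.002]
```

Call:
{"api": "send_rows", "payload": {"targets": [{"jaw": 0, "travel": [0.06, -0.07, 0], "dr": [-0.4, -0.4, 0]}, {"jaw": 0, "travel": [0.12, -0.14, 0], "dr": [-0.9, -0.7, 0]}, {"jaw": 0, "travel": [0.18, -0.21, 0], "dr": [-1.3, -1.1, 0]}, {"jaw": 0, "travel": [0.23, -0.28, 0], "dr": [-1.8, -1.5, 0]}, {"jaw": 0, "travel": [0.29, -0.35, 0.01], "dr": [-2.2, -1.8, 0]}, {"jaw": 0, "travel": [0.29, -0.35, 0.01], "dr": [-2.2, -1.8, 0]}, {"jaw": 0, "travel": [0.29, -0.35, 0.01], "dr": [-2.2, -1.8, 0]}, {"jaw": 0, "travel": [0.29, -0.35, 0.01], "dr": [-2.2, -1.8, 0]}, {"jaw": 0, "travel": [0.29, -0.35, 0.01], "dr": [-2.2, -1.8, 0]}, {"jaw": 0, "travel": [0.29, -0.35, 0.01], "dr": [-2.2, -1.8, 0]}]}}

```text
time_s: 10.2
eef_pos: [0.5339, -0.339, 0.123]
orientation: [[-0.289, 0.947, 0.139], [0.953, 0.299, -0.055], [-0.093, 0.116, -0.989]]
ft_force: [3.8, 4.4, 2.5]
width: 0.0098
grip_force: 25.0
```

```bash
python3 st.py; python3 swing.py .03 .06 .09 .12 .15
```

```text
t 10.2 tcp jig mm [-12.51   1.31  91.  ] F jig [1.8 5.5 2.5] T [ 1.06 -1.04  0.31] w 0.0098 grip 25.00899463891983 nut deg~ 219.9 rad 3.838 j [54.6 23.7]
tool axes of jig -x: [ 0.629 -0.763 -0.149] of jig y: [0.771 0.636 0.002]
0.03 [0.18, -0.21, 0.0] [-1.3, -1.1, -0.0]
0.06 [0.35, -0.43, 0.01] [-2.7, -2.2, -0.0]
0.09 [0.53, -0.64, 0.03] [-4.0, -3.3, -0.0]
0.12 [0.7, -0.85, 0.05] [-5.3, -4.4, -0.0]
0.15 [0.87, -1.06, 0.09] [-6.6, -5.5, -0.0]
```

Call:
{"api": "send_rows", "payload": {"targets": [{"jaw": 0, "travel": [0.06, -0.07, 0], "dr": [-0.4, -0.4, 0]}, {"jaw": 0, "travel": [0.12, -0.14, 0], "dr": [-0.9, -0.7, 0]}, {"jaw": 0, "travel": [0.18, -0.21, 0], "dr": [-1.3, -1.1, 0]}, {"jaw": 0, "travel": [0.23, -0.28, 0], "dr": [-1.8, -1.5, 0]}, {"jaw": 0, "travel": [0.29, -0.35, 0.01], "dr": [-2.2, -1.8, 0]}, {"jaw": 0, "travel": [0.29, -0.35, 0.01], "dr": [-2.2, -1.8, 0]}, {"jaw": 0, "travel": [0.29, -0.35, 0.01], "dr": [-2.2, -1.8, 0]}, {"jaw": 0, "travel": [0.29, -0.35, 0.01], "dr": [-2.2, -1.8, 0]}, {"jaw": 0, "travel": [0.29, -0.35, 0.01], "dr": [-2.2, -1.8, 0]}, {"jaw": 0, "travel": [0.29, -0.35, 0.01], "dr": [-2.2, -1.8, 0]}]}}

```text
time_s: 11.2
eef_pos: [0.5298, -0.3373, 0.1223]
orientation: [[-0.284, 0.941, 0.184], [0.951, 0.302, -0.073], [-0.124, 0.154, -0.98]]
ft_force: [3.0, 4.6, 1.9]
width: 0.0096
grip_force: 25.0
```

```bash
python3 st.py; python3 swing.py .02 .04 .06 .08 .1 .12 .14
```

```text
t 11.2 tcp jig mm [-17.01   1.32  90.26] F jig [1.  5.3 1.9] T [ 1.02 -1.    0.42] w 0.0096 grip 25.00977784395218 nut deg~ 220.2 rad 3.843 j [55.4 23. ]
tool axes of jig -x: [ 0.624 -0.756 -0.198] of jig y: [0.771 0.636 0.002]
0.02 [0.12, -0.14, -0.0] [-0.9, -0.7, -0.0]
0.04 [0.23, -0.28, 0.0] [-1.8, -1.5, -0.0]
0.06 [0.35, -0.42, 0.01] [-2.7, -2.2, -0.0]
0.08 [0.47, -0.57, 0.02] [-3.5, -2.9, -0.0]
0.1 [0.58, -0.71, 0.03] [-4.4, -3.6, -0.0]
0.12 [0.7, -0.85, 0.05] [-5.3, -4.4, -0.0]
0.14 [0.82, -0.99, 0.07] [-6.2, -5.1, -0.0]
```

Call:
{"api": "send_rows", "payload": {"targets": [{"jaw": 0, "travel": [0.06, -0.07, 0], "dr": [-0.4, -0.4, 0]}, {"jaw": 0, "travel": [0.12, -0.14, 0], "dr": [-0.9, -0.7, 0]}, {"jaw": 0, "travel": [0.18, -0.21, 0], "dr": [-1.3, -1.1, 0]}, {"jaw": 0, "travel": [0.23, -0.28, 0], "dr": [-1.8, -1.5, 0]}, {"jaw": 0, "travel": [0.29, -0.35, 0.01], "dr": [-2.2, -1.8, 0]}, {"jaw": 0, "travel": [0.35, -0.42, 0.01], "dr": [-2.7, -2.2, 0]}, {"jaw": 0, "travel": [0.35, -0.42, 0.01], "dr": [-2.7, -2.2, 0]}, {"jaw": 0, "travel": [0.35, -0.42, 0.01], "dr": [-2.7, -2.2, 0]}, {"jaw": 0, "travel": [0.35, -0.42, 0.01], "dr": [-2.7, -2.2, 0]}, {"jaw": 0, "travel": [0.35, -0.42, 0.01], "dr": [-2.7, -2.2, 0]}]}}

```text
time_s: 12.2
eef_pos: [0.5246, -0.3352, 0.1209]
orientation: [[-0.276, 0.931, 0.239], [0.947, 0.306, -0.095], [-0.161, 0.2, -0.966]]
ft_force: [4.0, 5.0, 1.5]
width: 0.0096
grip_force: 25.0
```

```bash
python3 st.py; python3 swing.py .04 .08 .12 .16 .2 .24 .28 .32
```

```text
t 12.2 tcp jig mm [-22.6    1.28  88.87] F jig [1.8 6.1 1.5] T [ 1.05 -0.93  0.48] w 0.0096 grip 25.014757812023163 nut deg~ 220.6 rad 3.85 j [56.2 21.8]
tool axes of jig -x: [ 0.616 -0.745 -0.257] of jig y: [0.771 0.636 0.003]
0.04 [0.23, -0.28, 0.0] [-1.8, -1.5, -0.0]
0.08 [0.47, -0.57, 0.02] [-3.5, -2.9, -0.0]
0.12 [0.7, -0.85, 0.05] [-5.3, -4.4, -0.0]
0.16 [0.93, -1.13, 0.1] [-7.1, -5.8, -0.0]
0.2 [1.16, -1.41, 0.16] [-8.8, -7.3, -0.0]
0.24 [1.39, -1.68, 0.24] [-10.6, -8.8, -0.0]
0.28 [1.61, -1.96, 0.33] [-12.4, -10.2, -0.0]
0.32 [1.84, -2.23, 0.43] [-14.1, -11.7, -0.0]
```

It's over the lip at about 0.26 rad. I lower it further while still holding it.

Call:
{"api": "send_rows", "payload": {"targets": [{"jaw": 0, "travel": [0.23, -0.28, 0], "dr": [-1.8, -1.5, 0]}, {"jaw": 0, "travel": [0.47, -0.57, 0.02], "dr": [-3.5, -2.9, 0]}, {"jaw": 0, "travel": [0.7, -0.85, 0.05], "dr": [-5.3, -4.4, 0]}, {"jaw": 0, "travel": [0.93, -1.13, 0.1], "dr": [-7.1, -5.8, 0]}, {"jaw": 0, "travel": [1.16, -1.41, 0.16], "dr": [-8.8, -7.3, 0]}, {"jaw": 0, "travel": [1.39, -1.68, 0.24], "dr": [-10.6, -8.8, 0]}, {"jaw": 0, "travel": [1.61, -1.96, 0.33], "dr": [-12.4, -10.2, 0]}, {"jaw": 0, "travel": [1.84, -2.23, 0.43], "dr": [-14.1, -11.7, 0]}, {"jaw": 0, "travel": [1.84, -2.23, 0.43], "dr": [-14.1, -11.7, 0]}, {"jaw": 0, "travel": [1.84, -2.23, 0.43], "dr": [-14.1, -11.7, 0]}]}}

```text
time_s: 13.2
eef_pos: [0.4999, -0.3246, 0.1093]
orientation: [[-0.201, 0.837, 0.509], [0.916, 0.345, -0.204], [-0.346, 0.425, -0.836]]
ft_force: [7.3, -2.0, -13.1]
width: 0.0097
grip_force: 25.0
```

```bash
python3 st.py; python3 swing.py .04 .08 .12 .16 .2 .24
```

```text
t 13.2 tcp jig mm [-49.47   1.75  77.33] F jig [  7.5   0.9 -13.1] T [0.38 0.64 0.17] w 0.0097 grip 24.99726712703705 nut deg~ 224.8 rad 3.923 j [ 65.1 -45.1]
tool axes of jig -x: [ 0.534 -0.643 -0.548] of jig y: [0.771 0.637 0.004]
0.04 [0.23, -0.28, 0.0] [-1.8, -1.5, -0.0]
0.08 [0.47, -0.57, 0.02] [-3.5, -2.9, -0.0]
0.12 [0.7, -0.85, 0.05] [-5.3, -4.4, -0.0]
0.16 [0.93, -1.13, 0.1] [-7.1, -5.8, -0.0]
0.2 [1.16, -1.41, 0.16] [-8.8, -7.3, -0.0]
0.24 [1.39, -1.69, 0.24] [-10.6, -8.8, -0.1]
```

It's at about 0.58 rad, well past the point where it falls by itself. I open the jaws and back out along the bolt's axis so that it can lie down.

Call:
{"api": "send_rows", "payload": {"targets": [{"jaw": 0.35, "travel": [0, 0, 0], "dr": [0, 0, 0]}, {"jaw": 0.35, "travel": [0, 0, 0], "dr": [0, 0, 0]}, {"jaw": 0.35, "travel": [0, 0, 0], "dr": [0, 0, 0]}, {"jaw": 0.35, "travel": [0, 0, -0.8], "dr": [0, 0, 0]}, {"jaw": 0.35, "travel": [0, 0, -1.8], "dr": [0, 0, 0]}, {"jaw": 0.35, "travel": [0, 0, -3], "dr": [0, 0, 0]}, {"jaw": 0.35, "travel": [0, 0, -4.5], "dr": [0, 0, 0]}, {"jaw": 0.35, "travel": [0, 0, -6.5], "dr": [0, 0, 0]}, {"jaw": 0.35, "travel": [0, 0, -8.5], "dr": [0, 0, 0]}, {"jaw": 0.35, "travel": [0, 0, -10.5], "dr": [0, 0, 0]}]}}

```text
time_s: 14.2
eef_pos: [0.4454, -0.3043, 0.1975]
orientation: [[-0.201, 0.839, 0.505], [0.916, 0.344, -0.207], [-0.347, 0.421, -0.838]]
ft_force: [-0.6, -0.1, 0.4]
width: 0.0302
grip_force: 0.0
```

Run:
```python
from rig import monitor,read_camera
import cv2
c=read_camera("scene");s=monitor.observe();print(s["time_s"],s["joints"].round(1),s["eef_pos"],s["ft_force"].round(1))
cv2.imwrite("pics/s3.png",cv2.resize(c["pixels"][100:260,220:440],None,fx=3,fy=3,interpolation=cv2.INTER_CUBIC))
```

```text
14.25 [ 98.8  15.5 -73.6 130.2  43.3  15.7   8.3] [ 0.44395757 -0.30609915  0.19932363] [ 0.1  1.4 -0. ]
```

View pics/s3.png

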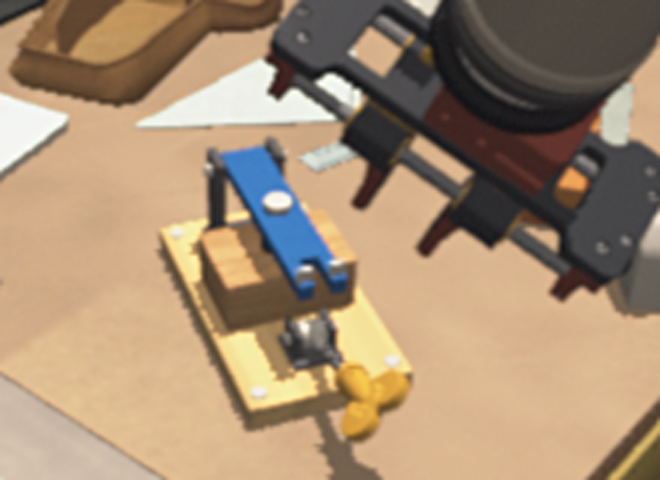

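The picture shows the eyebolt lying to the front, with the nut at (365,395). The slot is empty and the gripper is clear. I hold for one second to let it settle, then hand in.

Call:
{"api": "send_rows", "payload": {"targets": [{"jaw": 0.35, "travel": [0, 0, 0], "dr": [0, 0, 0]}, {"jaw": 0.35, "travel": [0, 0, 0], "dr": [0, 0, 0]}, {"jaw": 0.35, "travel": [0, 0, 0], "dr": [0, 0, 0]}, {"jaw": 0.35, "travel": [0, 0, 0], "dr": [0, 0, 0]}, {"jaw": 0.35, "travel": [0, 0, 0], "dr": [0, 0, 0]}, {"jaw": 0.35, "travel": [0, 0, 0], "dr": [0, 0, 0]}, {"jaw": 0.35, "travel": [0, 0, 0], "dr": [0, 0, 0]}, {"jaw": 0.35, "travel": [0, 0, 0], "dr": [0, 0, 0]}, {"jaw": 0.35, "travel": [0, 0, 0], "dr": [0, 0, 0]}, {"jaw": 0.35, "travel": [0, 0, 0], "dr": [0, 0, 0]}]}}

```text
time_s: 15.25
eef_pos: [0.4459, -0.3046, 0.1971]
orientation: [[-0.201, 0.838, 0.507], [0.916, 0.344, -0.207], [-0.348, 0.422, -0.837]]
ft_force: [0.8, -0.4, -0.3]
width: 0.0309
grip_force: 0.0
```

```bash
python3 -c "
from rig import job
print(job.job_done())"
```

```text
the job is handed in; nothing more can be done
None
```

I loosened the wing nut to about 3.8 rad, where the flange passed over the lip with no rise in force, and left the eyebolt lying to the front with the robot clear; I handed the job in at about 15 s, and it returned no verdict.

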